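# Put the press tools back in their shadow-cut tray

## Robot

A 6-joint arm with a two-finger parallel gripper is mounted at the origin on a cart in front of the work surface, level with it; the furniture and walls round the work are solid. World frame = base frame: x ahead of the robot, y to its left, z up, the work surface at z = 0. Lengths are in m, angles in rad, forces in N, time in s.
With the tool pointing down it reaches from about 0.3 to 0.775 m from the base axis. Payload 14.6 kg.
Tool frame: the origin (TCP) lies at the very end of the fingers, on their centre line; the grasp point (between the pads) lies 19 mm behind it; z points along the fingers, y is the line along which they close (so a half turn about z gives the same grasp; the last joint's range is limited). The gripper opens to 94 mm and grips with 3 to 60 N. Pads are 16 mm wide; open, the fingers measure 119 mm over their backs; the gripper's body (75 mm by 177 mm) begins 78 mm behind the grasp point.
Start: joints at [-1.225, 0.3, 1.521, -0, 1.321, -0.067], TCP at [0.221, -0.504, 0.205] pointing down, gripper open.
Joint ranges: [-3.03, 3.03], [-0.79, 2.21], [0.23, 2.52], [-1.04, 4.18], [0, 3.07], [-2.55, 2.55]. Speed limits (rad/s): [2.22, 2.22, 2.57, 3.14, 3.14, 3.14].

## Interface

Orientations are given as [roll, pitch, yaw] about the fixed x, y, z axes, in that order (R = Rz(yaw) Ry(pitch) Rx(roll)).
In Python, from station import ctrl gives the robot as it stands. The module is installed in compiled form; this text tells all that it offers.
- The arm moves only by the tool play_rows, never from a script. Its argument "commands" is a list of rows, each a list of 7 numbers: the shift along the tool's x, y, z in m, then the turn, a rotation vector about the tool's x, y, z in degrees, then the closure, from -1 (fully open) to 1 (shut). A call has 1 to 20 rows; each row shifts and turns the commanded pose from where the row before left it, along the tool's axes as they then stand; what a row does not reach is not made up. A row lasts 1/12 s, in which the tool goes at most 41.7 mm and 7.16 degrees, less where a joint would pass 70% of its speed; a pose out of reach is approached as far as the arm can. A call is refused whole if a number of a shift passes 0.0417 or a number of a turn 7.16, either way. A call with a gripper value outside its range is refused whole. The fingers move at their own pace and stop on an object; "force" is the grip in N (left out, the last holds). Time passes only in rows, so rows that do not move let the fingers close. It gives the time, the measured TCP pose, the force, the opening and the grip force at its end, in the units of the state.
- ctrl.get_obs(): the state, without advancing time (a new reading comes with each control period).
- ctrl.camera(name): name is "scene" or "top"; returns the picture (480x640x3 uint8, blue, green, red); there is no depth.
- ctrl.camera_model(name): a dict with "fx", "fy", "cx", "cy" (pixels), "distortion" ([k1, k2, p1, p2, k3] as OpenCV has them; the pictures are not rectified), "rvec" (rotation vector, rad) and "tvec" (3), from world to camera coordinates, as OpenCV has them. Camera axes: x right, y down, z forward; pixel columns grow to the right and rows downward; lengths in m; the calibration is good to about 2 mm. A picture is of the moment at which its call begins. camera_model takes no time and is no camera call.
- ctrl.hand_in(): hands the job in; it is judged then, once.
The state is a dict: "time_s": time; "qpos": joint angles; "joint_vel": joint speeds; "tau": joint torques, N m; "ee_pos": TCP position; "eef_rot": TCP orientation; "force": force on the tool from outside, world axes, zero at the start; "moment": the same for the moment, N m; "grip_width": finger opening in m; "grip_force": force on a finger pad.
Only numpy, scipy, OpenCV 4.12 (cv2) and the standard library are available. Lean on these libraries where they do the work, as an engineer would, in place of code of your own. Each camera call takes 0.05 s, during which the arm holds its last target. There are 200 camera calls.

## Task

Tidy the press tools away: put the ink knife, the spanner and the polishing stick (left lying across the tray) each into the cut-out of its own shape in the foam of the tool tray, lying flat on the bottom of the cut-out. Leave the tins, the jar, the can and the tape roll where they stand.

Things in the scene. Friction and masses are not known exactly. Their poses are not given: they have to be found in the camera images.
- knife_mid (a point): ink knife (broad scraper) lying flat on the counter: centre of the knife, 6.5 mm above its underside. Long axis y, z up; 117 mm long. Black handle 22 mm wide, 13 mm thick, from y = -59 to -7 mm, its middle at y = -33 mm. Thin steel blade 37 mm wide, 2 mm thick, y = 3 to 59 mm, level with the underside. About 90 g, balance point at y = -18 mm.
- spanner_mid (a point): steel combination spanner lying flat on the counter: its centre, half-way up (4.5 mm above its underside). Long axis y, z up; 150 mm long, ends 9 mm thick. Open jaw (38 mm across) at the -y end, ring (29 mm) at the +y end; the straight shank between them, y = -37 to +46 mm, is 14 mm wide and 7 mm thick (1 mm off the counter). About 120 g, balance point at y = -10 mm.
- stick_mid (a point): grey polishing stick, a square bar 22 x 22 x 70 mm, about 50 g, left lying on top of the foam across two of the three inserts, so that it blocks one or two of their cut-outs: its centre, half-way up. Long axis y, z up. Either way round is right.
- knife_home (a point): where knife_mid is when the knife lies home (same axes: blade to +y, z up). The cut-out follows the knife's outline with 2 mm to spare all round: handle 26 mm wide, a 16 mm neck, blade 41 mm wide; one way round only. Its floor is 6.5 mm below this point. The finger trough crosses at the middle of the handle, y = -33 mm.
- spanner_home (a point): where spanner_mid is when the spanner lies home (same axes: jaw to -y, ring to +y, z up). The cut-out follows the spanner's outline with 2 mm to spare all round: jaw end 42 mm, shank 18 mm, ring end 33 mm wide; one way round only. Its floor is 4.5 mm below this point. The finger trough crosses the shank at y = -18 mm.
- stick_home (a point): where stick_mid is when the stick lies home, long axis along y. The cut-out is a plain oblong 26 x 74 mm. Its floor is 11 mm below this point. The finger trough crosses at the middle, y = 0.
- tray: fixed grey metal tray, 218 mm (its x) by 188 mm (its y), rim 18 mm high; origin: centre of its underside, on the counter. Three fixed black foam inserts, each 68 mm (x) by 174 mm (y), lie in it side by side along x (centres x = -68, 0, +68 mm) in an order that changes. Foam top 20 mm, grey floors of the cut-outs 10 mm above the counter.
- trough (a point): centre of the finger trough, on its floor, 7 mm above the counter (3 mm below the cut-outs' floors, which cross it as narrow ledges 16 mm wide, 8 mm for the spanner); axes as the tray's. The trough is 44 mm wide (y) and runs along x across all three inserts and out through gaps in the rim (sill 4 mm high): room for fingers that hold a tool there to go down and to open.
- ink_tin: bystander, to be left alone: squat round ink tin, 69 mm across, 53 mm tall; origin: centre of its underside.
- solvent_can: bystander, to be left alone: flat upright can with a screw cap, 47x73 mm, 154 mm tall, behind the tray; origin: centre of its underside.
- quart_tin: bystander, to be left alone: round tin, 95 mm across, 113 mm tall, at the right end; origin: centre of its underside.
- tape_roll: bystander, to be left alone: roll of tape lying flat, 93 mm across, 24 mm tall, at the left end; origin: centre of its underside.
- pigment_jar: bystander, to be left alone: small round jar, 39 mm across, 46 mm tall, on the ink slab (12 mm thick) behind the tools; origin: centre of its underside.

How it is judged:
By the outcome, as a careful person would: the job done as asked, in the order asked, and still so for the second after the job is handed in, with the robot touching nothing.
It also fails if it takes over 69 s, if anything falls off the work surface, if the arm or the gripper's body presses on something with over 40 N, if the wrist force passes 120 N, or if a joint passes its speed limit or range.

## Working session

There is one attempt and no reset: what is moved stays moved. The work goes in short steps, Python scripts to look and compute and a tool call to move; the robot and the scene stay as the last step left them, time stands still between calls to the robot, and variables do not carry over. Pictures are saved under pics/ and viewed, at most 10 in all, crops included, and the job is handed in when it is done.

Besides the shell and the picture viewer there is one more tool, called by a JSON object that holds its "api" and its "payload". play_rows: Moves the arm, as the interface text tells. Its arguments: {"type":"object","properties":{"commands":{"type":"array","items":{"type":"array","items":{"type":"number"}}},"force":{"type":"number"}},"required":["commands"]}

```bash
mkdir -p pics
python3 - <<'E'
from station import ctrl
import cv2
for n in("scene","top"):
    cv2.imwrite(f"pics/{n}0.png",ctrl.camera(n)); print(n,ctrl.camera_model(n))
o=ctrl.get_obs();print(o)
E
```

```text
scene {'fx': 531.3158814349349, 'fy': 531.3158814349349, 'cx': 317.53845127370533, 'cy': 239.13190224994798, 'distortion': array([0.00925742, 0.        , 0.        , 0.        , 0.        ]), 'rvec': array([ 2.33857039, -0.76718258,  0.29193775]), 'tvec': array([-0.47348001,  0.31634224,  1.45354217])}
top {'fx': 570.8516475013482, 'fy': 570.8516475013482, 'cx': 326.8734768312375, 'cy': 231.0334366233534, 'distortion': array([-0.15763274,  0.        ,  0.        ,  0.        ,  0.        ]), 'rvec': array([ 2.16210533, -2.17370346,  0.10367365]), 'tvec': array([0.00423616, 0.59524287, 1.81380608])}
{'time_s': 0.1, 'qpos': array([-1.22459248e+00,  3.00421271e-01,  1.52148442e+00, -1.89987190e-05,
        1.32070848e+00, -6.65942617e-02]), 'joint_vel': array([ 0.00137062, -0.00097959, -0.00061641,  0.00065323,  0.00252611,
        0.00103386]), 'tau': array([ 2.03560347e-03, -5.32640505e+01, -3.53279185e+01,  7.09517626e-02,
        2.35345087e-02, -7.83254950e-05]), 'ee_pos': array([ 0.22056502, -0.50359146,  0.20495455]), 'eef_rot': array([-3.14057217e+00, -4.96151574e-05,  4.12802790e-01]), 'force': array([ 0.29209493,  0.44223391, -0.49460666]), 'moment': array([ 0.01401093, -0.01326473, -0.04612951]), 'grip_force': 0.0, 'grip_width': 0.09445726373509379}
```

View pics/top0.png

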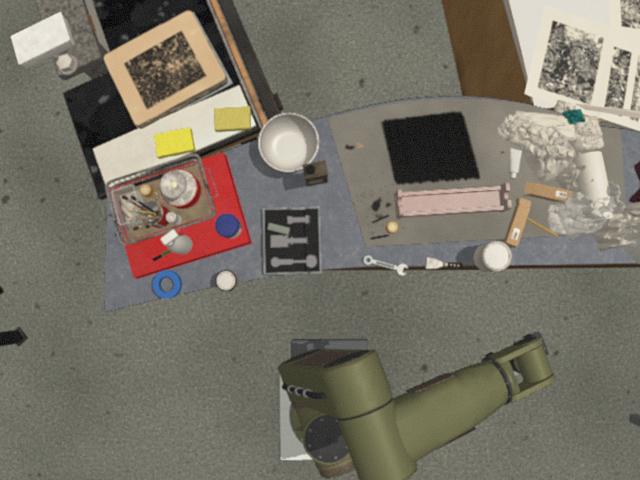

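View pics/scene0.png

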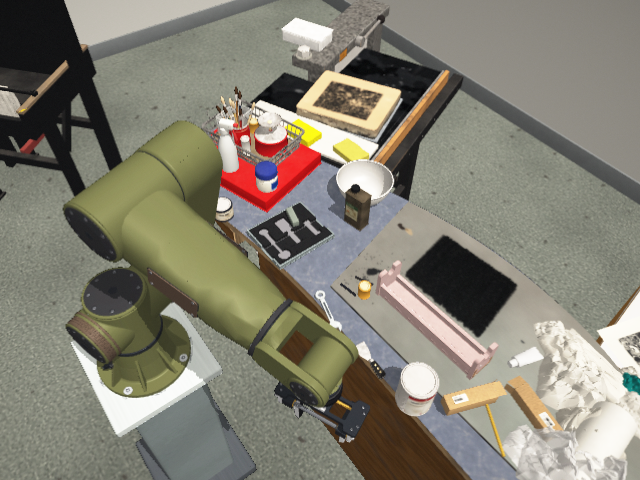

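The top view shows the tray at about (292,240), the spanner at (386,265), the knife at (442,264), the ink tin at (226,281), the quart tin at (494,256) and the can at (315,173). I'll enlarge the top and scene views next.

```bash
cat > h.py <<'E'
import numpy as np, cv2
from station import ctrl
def ray(n,px):
    m=ctrl.camera_model(n);K=np.array([[m['fx'],0,m['cx']],[0,m['fy'],m['cy']],[0,0,1]])
    R=cv2.Rodrigues(m['rvec'])[0];p=cv2.undistortPoints(np.array(px,float).reshape(-1,1,2),K,m['distortion'])[:,0]
    d=np.c_[p,np.ones(len(p))]@R;return -R.T@m['tvec'],d
def onplane(n,px,z):
    c,d=ray(n,px);return c+d*((z-c[2])/d[:,2])[:,None]
def proj(n,P):
    m=ctrl.camera_model(n);K=np.array([[m['fx'],0,m['cx']],[0,m['fy'],m['cy']],[0,0,1]])
    return cv2.projectPoints(np.array(P,float).reshape(-1,1,3),m['rvec'],m['tvec'],K,m['distortion'])[0][:,0]
def crop(src,dst,x,y,w,h,s):
    im=cv2.imread(src)[y:y+h,x:x+w];cv2.imwrite(dst,cv2.resize(im,None,fx=s,fy=s,interpolation=cv2.INTER_CUBIC))
E
python3 - <<'E'
from h import *
a=cv2.imread("pics/top0.png")
A=cv2.resize(a[200:280,255:355],None,fx=8,fy=8,interpolation=cv2.INTER_CUBIC)
B=cv2.resize(a[250:280,355:475],None,fx=800/120,fy=800/120,interpolation=cv2.INTER_CUBIC)
cv2.imwrite("pics/a1.png",A[:590]);
b=cv2.imread("pics/scene0.png")[195:275,240:345]
C=cv2.resize(b,None,fx=3.8,fy=3.8,interpolation=cv2.INTER_CUBIC)
D=cv2.resize(cv2.imread("pics/scene0.png")[280:390,300:400],None,fx=3.6,fy=3.6,interpolation=cv2.INTER_CUBIC)
o=np.zeros((600,800,3),np.uint8);o[:200]=B[:200];o[200:200+C.shape[0],:C.shape[1]]=C;o[200:200+D.shape[0],405:405+D.shape[1]]=D
cv2.imwrite("pics/a2.png",o)
print(onplane("top",[[292,240],[386,265],[442,264]],0.01))
E
```

```text
[[ 0.56848454  0.11505557  0.01      ]
 [ 0.48520054 -0.19050448  0.01      ]
 [ 0.48695778 -0.37424034  0.01      ]]
```

View pics/a1.png

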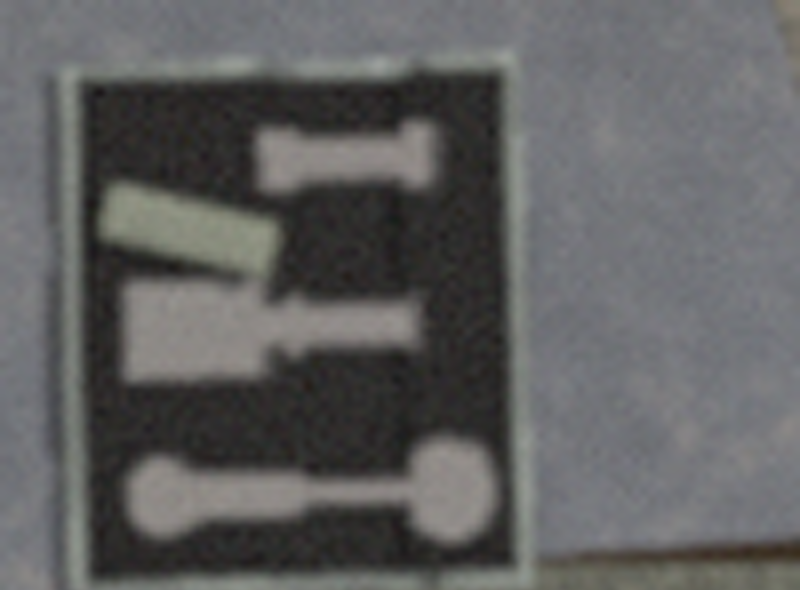

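View pics/a2.png

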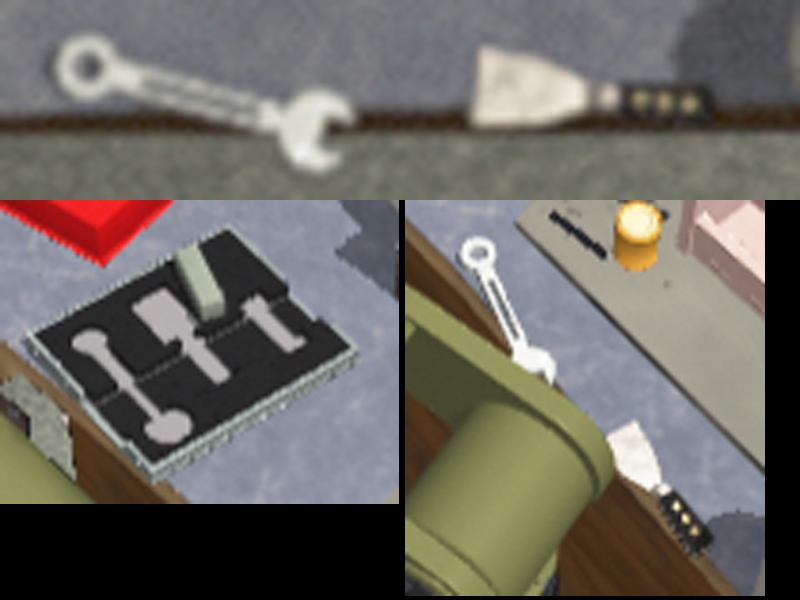

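The picture a1 shows the foam with the stick cut-out in the top insert (crop 345,158). The knife cut-out is in the middle, with its blade to the left, and the spanner cut-out is at the bottom with its ring to the left. The stick lies at (190,230) and clips the corner of the knife cut-out. In a2 the spanner has its ring at (88,65) and jaw at (315,130). The knife has its blade at (525,90), its handle at (665,100) and three brass rivets. Now I'll measure.

```bash
cat > meas.py <<'E'
from h import *
def up(n,src,x,y,w,h,s=8):
    im=cv2.imread(src)[y:y+h,x:x+w]
    im=cv2.resize(im,None,fx=s,fy=s,interpolation=cv2.INTER_CUBIC)
    f=lambda c:(np.asarray(c,float).reshape(-1,2)+.5)/s-.5+[x,y]
    return im,f
def blobs(mask,amin):
    cs,_=cv2.findContours(mask.astype(np.uint8),cv2.RETR_EXTERNAL,cv2.CHAIN_APPROX_NONE)
    return [c for c in cs if cv2.contourArea(c)>amin]
def rect(W):
    r=cv2.minAreaRect((W[:,:2]*1000).astype(np.float32));b=cv2.boxPoints(r)
    e=[b[1]-b[0],b[2]-b[1]];e=max(e,key=np.linalg.norm)
    a=np.degrees(np.arctan2(-e[0],e[1])); a=(a+90)%180-90   # yaw of long axis as y
    return np.round(r[0],1),np.round(sorted(r[1]),1),round(float(a),2)
E
python3 - <<'E'
from meas import *
for n in("top","scene"):print(n,"cam at",ray(n,[[320,240]])[0].round(3))
for n,win in(("top",(255,200,75,80)),("scene",(240,195,100,85))):
    im,f=up(n,f"pics/{n}0.png",*win)
    g=im.astype(int);v=g.max(2);hsv=cv2.cvtColor(im,cv2.COLOR_BGR2HSV)
    c=max(blobs(v<95,5000),key=cv2.contourArea)
    hull=cv2.convexHull(c)
    print(n,"foam z20",rect(onplane(n,f(hull),.02)))
    inside=np.zeros(v.shape,np.uint8);cv2.drawContours(inside,[hull],-1,1,-1);inside=cv2.erode(inside,np.ones((15,15)))
    sat=g[:,:,1]-g[:,:,2]   # green minus red
    st=(sat>4)&(v>100)&(inside>0)
    st=cv2.morphologyEx(st.astype(np.uint8),cv2.MORPH_OPEN,np.ones((9,9)))
    for c in blobs(st,1500):print(n,"stick z42",rect(onplane(n,f(c),.042)),cv2.contourArea(c))
    co=(v>105)&(inside>0)&(cv2.dilate(st,np.ones((9,9)))==0)
    for c in blobs(co,1500):
        W=onplane(n,f(c),.01);print(n,"cut z10",rect(W),"x",(W[:,0].min()*1000).round(1),(W[:,0].max()*1000).round(1),"y",(W[:,1].min()*1000).round(1),(W[:,1].max()*1000).round(1))
print(onplane("top",[[315,173],[226,281],[494,256],[289,142]],.1).round(3))
E
```

```text
top cam at [ 0.411 -0.007  1.864]
scene cam at [-0.043 -0.836  1.318]
top foam z20 (array([565.9, 116.4]), array([175.3, 210.9]), -88.86)
top cut z10 (array([500.6, 110.5]), array([ 40.6, 148.2]), -0.27) x 480.0 520.6 y 36.3 184.5
top cut z10 (array([587.9, 131.8]), array([ 80.4, 126.4]), 2.69) x 546.1 625.4 y 67.5 196.1
top cut z10 (array([637.1,  96.3]), array([25.6, 71.4]), 1.36) x 623.7 650.6 y 60.8 132.2
scene foam z20 (array([564.3, 119.1]), array([178.6, 211.7]), -88.63)
scene stick z42 (array([599.9, 150.6]), array([24.4, 78.8]), -16.24) 7148.0
scene cut z10 (array([498.4, 115.9]), array([ 38.7, 147.8]), 3.54) x 482.5 521.2 y 41.9 189.8
scene cut z10 (array([635.8, 101.3]), array([26.5, 70.6]), 0.89) x 622.3 649.6 y 66.0 136.6
scene cut z10 (array([568.4, 132.6]), array([ 37.5, 118.8]), 0.23) x 549.4 587.0 y 73.2 192.0
[[ 0.772  0.037  0.1  ]
 [ 0.434  0.314  0.1  ]
 [ 0.507 -0.522  0.1  ]
 [ 0.873  0.119  0.1  ]]
```

Run:
```python
from meas import *
n="top"
im,f=up(n,"pics/top0.png",355,250,120,30)
v=im.min(2)
for c in blobs(v>155,1500):
    W=onplane(n,f(c),.007);print("bright",rect(W),(W.min(0)*1000).round(1),(W.max(0)*1000).round(1))
sp=[c for c in blobs(v>155,1500)]
# finer: shank centreline / ring
hsv=cv2.cvtColor(im,cv2.COLOR_BGR2HSV)
dark=(im.max(2)<70)
for c in blobs(dark,600):
    W=onplane(n,f(c),.013);print("dark",rect(W),cv2.contourArea(c))
riv=((im[:,:,2].astype(int)-im[:,:,0])>25)&(im[:,:,2]>110)
for c in blobs(riv,60):
    M=cv2.moments(c);p=[M['m10']/M['m00'],M['m01']/M['m00']];print("rivet",p,(onplane(n,f([p]),.013)*1000).round(1))
```

```text
bright (array([ 474.6, -234.6]), array([39. , 44.5]), -15.27) [ 452.1 -258.8    7. ] [ 491.6 -213.3    7. ]
bright (array([ 490.5, -349.6]), array([36.4, 53.8]), -5.92) [ 474.6 -376.4    7. ] [ 511.  -321.6    7. ]
bright (array([ 497.4, -143.1]), array([30.6, 55.9]), -28.81) [ 488.  -174.4    7. ] [ 518.5 -117.4    7. ]
dark (array([ 475.5, -288.7]), array([ 9.2, 54.5]), 0.62) 2320.0
dark (array([ 476.3, -143.6]), array([ 10.6, 111.2]), -0.4) 4328.0
dark (array([ 481.3, -418.5]), array([ 24.3, 125.4]), -0.1) 7812.5
rivet [641.527290448343, 139.16341780376868] [[ 477.4 -349.6   13. ]]
rivet [577.5710526315789, 138.1535087719298] [[ 478.1 -323.3   13. ]]
rivet [826.7238095238096, 124.13333333333334] [[ 482.8 -426.2   13. ]]
rivet [796.9499661933738, 121.43069641649763] [[ 484.  -413.9   13. ]]
rivet [729.5513784461152, 115.23057644110276] [[ 486.8 -386.1   13. ]]
rivet [646.1521739130435, 117.55555555555556] [[ 486.2 -351.6   13. ]]
rivet [768.4355555555555, 117.77955555555555] [[ 485.6 -402.1   13. ]]
rivet [657.72, 88.24205128205128] [[ 498.1 -356.7   13. ]]
rivet [588.6556390977444, 77.93182957393483] [[ 502.5 -328.3   13. ]]
```

Run:
```python
from meas import *
n="top"
im,f=up(n,"pics/top0.png",355,250,120,30)
# shank centreline: bright relative, columns
v=im.min(2).astype(float)
pts=[]
for X in range(140,330,4):
    col=v[:,X]; 
    i=np.where(col>150)[0]
    if len(i)==0: continue
    w=onplane(n,f([[X,(i.min()+i.max())/2]]),.008)[0]; t=onplane(n,f([[X,i.min()],[X,i.max()]]),.008)
    pts.append((w[0],w[1],abs(t[0,0]-t[1,0])))
P=np.array(pts)*1000
for p in P[::3]:print(p.round(1))
k=(P[:,1]<-155)&(P[:,1]>-205);a=np.polyfit(P[k,1],P[k,0],1);print("shank yaw",np.degrees(-np.arctan(a[0])),"x at -190",np.polyval(a,-190),"-207",np.polyval(a,-207))
# stick in top view
im,f=up(n,"pics/top0.png",255,200,75,80)
print("stick corners",(onplane(n,f([[110,180],[285,232],[270,285],[97,235]]),.042)*1000).round(1))
# can base
im,f=up("scene","pics/scene0.png",325,170,60,70)
c=max(blobs(im.max(2)<105,3000),key=cv2.contourArea);h=f(c)
print("can px",h.min(0),h.max(0))
print((onplane("scene",[[h[np.argmax(h[:,1])][0],h[:,1].max()]],0)*1000).round(1))
cv2.imwrite("pics/can.png",np.hstack([cv2.resize(im,(480,560)),cv2.resize(cv2.imread("pics/top0.png")[155:195,295:335],(320,320)).repeat(1,0) if 0 else cv2.copyMakeBorder(cv2.resize(cv2.imread("pics/top0.png")[155:195,295:335],(320,320),interpolation=cv2.INTER_CUBIC),0,240,0,0,0)]))
```

```text
[ 500.7 -145.4   15.9]
[ 498.6 -150.3   14.2]
[ 497.1 -155.2   13.8]
[ 499.7 -160.1    6.1]
[ 499.3 -165.     4.5]
[ 492.8 -169.8   13.4]
[ 496.6 -174.7    3.3]
[ 494.1 -181.2    4.9]
[ 493.7 -186.1    4.9]
[ 487.1 -190.9    9.8]
[ 486.3 -195.8   11.4]
[ 488.5 -202.4    2.8]
[ 482.7 -207.2   13.4]
[ 476.8 -212.     0.8]
[ 479.2 -216.9   13.8]
[ 478.7 -221.8   13.8]
shank yaw -14.33659648505932 x at -190 490.6922795926767 -207 486.3474681527455
stick corners [[624.1 189.4  42. ]
 [602.7 118.8  42. ]
 [581.3 124.8  42. ]
 [601.9 194.6  42. ]]
can px [327.0625 174.8125] [371.1875 230.8125]
[[761.7   1.9   0. ]]
```

View pics/can.png

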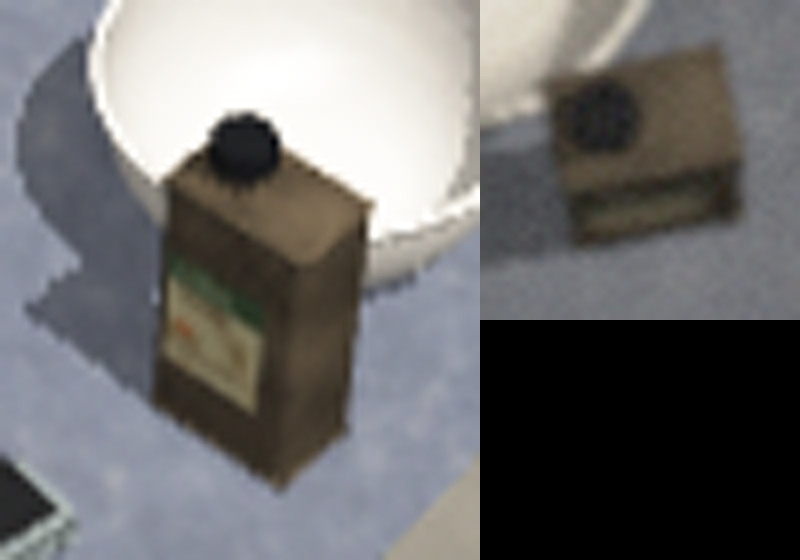

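The can's front face is at x≈0.75–0.76, so the gripper body clears it at the stick's home. I'll move over the stick first.

{"api": "play_rows", "payload": {"commands": [[0,0,0,0,0,-6.25,-1],[0,0,0,0,0,-6.25,-1],[0,0,0,0,0,-6.25,-1],[0,0,0,0,0,-6.25,-1],[0,0,0,0,0,-6.25,-1],[0,0,0,0,0,-6.25,-1],[0,0,0,0,0,-6.25,-1],[0,0,0,0,0,-6.25,-1],[0.037,0.009,0,0,0,0,-1],[0.037,0.009,0,0,0,0,-1],[0.037,0.009,0,0,0,0,-1],[0.037,0.009,0,0,0,0,-1],[0.037,0.009,0,0,0,0,-1],[0.037,0.009,0,0,0,0,-1],[0.037,0.009,0,0,0,0,-1],[0.037,0.009,0,0,0,0,-1],[0.037,0.009,0,0,0,0,-1],[0.037,0.009,0,0,0,0,-1],[0.037,0.009,0,0,0,0,-1],[0.037,0.009,0,0,0,0,-1]], "force": 25}}

```text
time_s: 1.77
ee_pos: [0.4497, -0.1063, 0.2054]
eef_rot: [-3.141, 0.0, 1.285]
force: [0.2, -1.0, 0.6]
grip_width: 0.0941
grip_force: 0.0
```

{"api": "play_rows", "payload": {"commands": [[0.037,0.009,0,0,0,0,-1],[0.037,0.009,0,0,0,0,-1],[0.037,0.009,0.01,0,0,0,-1],[0.037,0.009,0.01,0,0,0,-1],[0.037,0.009,0.01,0,0,0,-1],[0.037,0.009,0.01,0,0,0,-1],[0.037,0.009,0.02,0,0,0,-1],[0.037,0.009,0.02,0,0,0,-1],[0,0,0.02,0,0,0,-1],[0,0,0,0,0,0,-1],[0,0,0,0,0,0,-1]]}}

```text
time_s: 2.68
ee_pos: [0.5998, 0.1533, 0.1059]
eef_rot: [-3.139, 0.001, 1.286]
force: [0.4, -1.2, 0.9]
grip_width: 0.0939
grip_force: 0.0
```

```bash
cat >> h.py <<'E'
def go(x,y,yaw,z):
    o=ctrl.get_obs();p=o['ee_pos'];r=o['eef_rot'];Y=np.degrees(r[2]);dy=(yaw-Y+180)%360-180
    t=np.radians(yaw);d=np.array([x,y])/1000-p[:2]
    a=d@[np.cos(t),np.sin(t)];b=d@[np.sin(t),-np.cos(t)]
    print("t%.1f"%o['time_s'],"pos",(p*1000).round(1),"rot",np.degrees(r).round(2),"w%.1f"%(o['grip_width']*1000),"gf%.0f"%o['grip_force'],"F",o['force'].round(1))
    print("turn %.2f then tool shift mm x %.1f y %.1f z %.1f"%(-dy,a*1000,b*1000,p[2]*1000-z))
E
python3 -c "
from h import *
go(602,156.5,73.6,23)
print((onplane('top',[[307.5,185],[327.5,182]],0)*1000).round(0))"
```

```text
t2.7 pos [599.8 153.3 105.9] rot [-1.7987e+02  8.0000e-02  7.3660e+01] w93.9 gf0 F [ 0.4 -1.2  0.9]
turn 0.06 then tool shift mm x 3.7 y 1.2 z 82.9
[[752.  65.   0.]
 [762.  -2.   0.]]
```

{"api": "play_rows", "payload": {"commands": [[0.0037,0.0012,0.02,0,0,0,-1],[0,0,0.02,0,0,0,-1],[0,0,0.02,0,0,0,-1],[0,0,0.015,0,0,0,-1],[0,0,0.008,0,0,0,-1],[0,0,0,0,0,0,1],[0,0,0,0,0,0,1],[0,0,0,0,0,0,1],[0,0,0,0,0,0,1],[0,0,0,0,0,0,1],[0,0,0,0,0,0,1],[0,0,0,0,0,0,1],[0,0,0,0,0,0,1],[0,0,0,0,0,0,1],[0,0,0,0,0,0,1]]}}

```text
time_s: 3.93
ee_pos: [0.6027, 0.1568, 0.0237]
eef_rot: [-3.142, 0.0, 1.285]
force: [-0.2, -0.4, 0.1]
grip_width: 0.031
grip_force: 0.0
```

```bash
python3 -c "
from h import *
go(636,96.5,91.2,63)"
```

```text
t3.9 pos [602.7 156.8  23.7] rot [-180.      0.     73.65] w31.0 gf0 F [-0.2 -0.4  0.1]
turn -17.55 then tool shift mm x -61.0 y 32.1 z -39.3
```

{"api": "play_rows", "payload": {"commands": [[0,0,0,0,0,0,1],[0,0,0,0,0,0,1],[0,0,0,0,0,0,1],[0,0,0,0,0,0,1],[0,0,-0.01,0,0,0,1],[0,0,-0.02,0,0,0,1],[0,0,-0.01,0,0,-5.85,1],[0,0,0,0,0,-5.85,1],[0,0,0,0,0,-5.85,1],[-0.02,0.01,0,0,0,0,1],[-0.02,0.011,0,0,0,0,1],[-0.021,0.011,0,0,0,0,1],[0,0,0,0,0,0,1],[0,0,0,0,0,0,1]]}}

```text
time_s: 5.1
ee_pos: [0.6362, 0.0956, 0.0642]
eef_rot: [3.141, -0.0, 1.59]
force: [0.2, 0.4, -0.6]
grip_width: 0.0214
grip_force: 24.9
```

Run:
```python
from h import *
go(636,96.5,91.2,63)
a=ctrl.camera("top");b=ctrl.camera("scene");cv2.imwrite("pics/t1.png",a);cv2.imwrite("pics/s1.png",b)
A=cv2.resize(a[195:285,245:345],None,fx=4,fy=4,interpolation=cv2.INTER_CUBIC)
B=cv2.resize(b[180:280,240:340],None,fx=4,fy=4,interpolation=cv2.INTER_CUBIC)
o=np.zeros((400,800,3),np.uint8);o[:360,:400]=A;o[:,400:]=B;cv2.imwrite("pics/v1.png",o)
```

```text
t5.1 pos [636.2  95.6  64.2] rot [179.98  -0.    91.11] w21.4 gf25 F [ 0.2  0.4 -0.6]
turn -0.09 then tool shift mm x 0.9 y -0.2 z 1.2
```

View pics/v1.png

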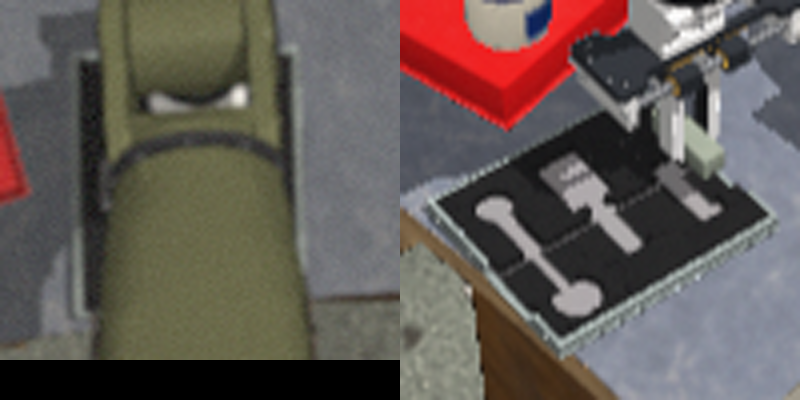

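The stick is held over its cut-out. In the scene crop its near end runs to about (722,175), which is scene px (320.5,223.7). I'll check the scene camera's bias against the held stick.

Run:
```python
from meas import *
im,f=up("scene","pics/s1.png",300,205,30,25)
g=im.astype(int);m=((g[:,:,1]-g[:,:,2])>4)&(g.max(2)>90)
m=cv2.morphologyEx(m.astype(np.uint8),cv2.MORPH_OPEN,np.ones((5,5)))
for c in blobs(m,500):
    h=f(cv2.approxPolyDP(c,6,True));print(cv2.contourArea(c),h.round(1).tolist())
t=np.radians(1.1);u=np.array([-np.sin(t),np.cos(t)]);v=np.array([np.cos(t),np.sin(t)])
for s in(-35,):
  for w in(-11,11):
    for z in(60.5,82.5):
        P=np.r_[np.array([636.2,95.6])+s*u+w*v,z]/1000;print(s,w,z,proj("scene",[P]).round(1))
for d in([1,0,0],[0,1,0],[0,0,1]):print(d,proj("scene",[np.array([.636,.06,.06])+np.array(d)*.01])-proj("scene",[[.636,.06,.06]]))
```

```text
9674.0 [[311.1, 207.4], [310.9, 216.9], [314.4, 220.3], [315.7, 224.1], [317.9, 221.1], [319.6, 224.2], [322.6, 226.3], [325.9, 222.7], [324.7, 221.9], [324.2, 223.3], [321.8, 223.9], [320.2, 219.7], [321.4, 219.3], [322.7, 222.1], [323.6, 220.1], [326.4, 221.6], [326.4, 223.1], [328.6, 221.6], [329.4, 224.6], [329.4, 219.3], [328.3, 219.2], [329.1, 217.9], [327.8, 217.4], [328.1, 216.2], [329.4, 216.4], [329.4, 213.8], [326.3, 216.6], [325.8, 220.7], [324.2, 218.1], [325.9, 216.7], [326.2, 214.7], [320.7, 214.4], [320.1, 215.9]]
2760.0 [[319.9, 205.1], [320.1, 212.4], [322.2, 213.1], [322.9, 212.1], [322.3, 209.2], [324.1, 206.6], [324.8, 208.1], [323.9, 209.6], [326.3, 209.4], [326.1, 210.8], [324.7, 211.2], [324.8, 213.1], [325.8, 214.1], [328.4, 213.6], [328.2, 212.1], [326.4, 212.7], [325.9, 211.7], [328.7, 210.2], [326.9, 208.1], [327.6, 206.6], [325.8, 207.4], [324.7, 204.6], [321.9, 204.6], [322.3, 207.1], [321.3, 207.3]]
-35 -11 60.5 [[315.7 226. ]]
-35 -11 82.5 [[315.7 221.4]]
-35 11 60.5 [[321.2 222.9]]
-35 11 82.5 [[321.3 218.2]]
[1, 0, 0] [[ 2.52516411 -1.38081179]]
[0, 1, 0] [[-1.87075327 -1.89369104]]
[0, 0, 1] [[ 0.0295861  -2.11001628]]
```

Run:
```python
import cv2
g=cv2.imread("pics/s1.png")
print("cols 306..326")
for r in range(206,230):print(r,' '.join('%3d'%v for v in g[r,306:327,1]))
```

```text
cols 306..326
206 138 138 148 143 201  92  86  53  23  22  25 185 203 235 147 137 140 138 140 141 142
207 138 138 152 143 199  99  86  55  25  23  27 184 202 225 146 138 136 139 136 141 141
208 138 139 183 169 201 109  92  53  24  22  28 183 201 190 142 137 137 138 136 141 143
209 138 138 218 203 202 147 137  60  25  22  26 184 202 189 143 140 142 142 138 140 143
210 139 138 217 203 203 181 183 124  46  25  27 184 202 189 139 136 139 138 141 141 142
211 139 138 217 204 203 181 182 181 125  62  29 184 203 190 135 133 134 137 139 142 140
212 139 138 216 204 203 180 181 181 182 137  69 184 202 188 137 133 134 137 137 139 139
213 140 139 205 203 202 181 181 181 179 180 141 188 203 178 138 136 136 135 137 136 136
214 138 138 187 202 203 180 177 180 181 180 182 190 197 149 137 138 139 138 138 138 138
215 139 138 186 202 203 169 179 178 180 180 182 184 187 150 137 140 143 141 142 141 141
216 137 138 187 203 203 131 167 180 179 180 182 183 184 177 154 143 142 142 140 143 142
217 118 138 191 203 203  98 129 168 181 182 184 184 184 182 171 142 142 140 141 142 142
218  62 116 192 201 202  93  9
[... 325 characters left out ...]
 105 105 106 102  88  72  58  62  82  94 126 121 103 128 139 145 143 142 141 143 141
223 105 105 105 101 107  66  41  40  62  85 126 103  64 127 170 152 140 141 141 144 145
224 105 106 105 104  80  51  42  41  40  62 107  64  40  60 150 168 146 140 139 140 143
225  99 105 106 105 105  82  48  40  40  37  40  37  38  39  61 148 167 127 119 137 140
226  73  99 105 106 105 104  81  49  41  39  39  40  40  39  38  61 142  84  72 119 139
227  32  72  99 106 105 106 106  81  65  38  38  38  37  38  39  40  41  40  40  72 116
228  32  31  76  99 104 105 133 134 132  73  40  38  37  33  37  40  39  40  37  36  53
229  40  33  32  74 111 133 169 171 169 134  74  42  35  22  30  39  41  39  40  37  37
```

{"api": "play_rows", "payload": {"commands": [[-0.0008,-0.0027,0.01,0,0,0,1],[0,0,0.015,0,0,0,1],[0,0,0.012,0,0,0,1],[0,0,0.003,0,0,0,1],[0,0,0.001,0,0,0,1],[0,0,0.001,0,0,0,1],[0,0,0,0,0,0,1]]}}

```text
time_s: 5.78
ee_pos: [0.6335, 0.0958, 0.0221]
eef_rot: [3.141, -0.0, 1.592]
force: [1.0, -0.3, -0.1]
grip_width: 0.0218
grip_force: 25.0
```

Run:
```python
from h import *
go(633.5,94.8,91.2,13.7)
b=ctrl.camera("scene");cv2.imwrite("pics/s2.png",b)
print("cols 300..326")
for r in range(214,242):print(r,' '.join('%3d'%v for v in b[r,300:327,1]))
```

```text
t5.8 pos [633.5  95.8  22.1] rot [ 1.7996e+02 -1.0000e-02  9.1210e+01] w21.8 gf25 F [ 1.  -0.3 -0.1]
turn 0.01 then tool shift mm x -1.0 y 0.0 z 8.4
cols 300..326
214 111 137 152 110 101 118 137 135 114  71  77  39 102  30  22  23  96 199 201 133  83  83 136 138 136 139 137
215 141 130  88  44 101 137 138 135 143 125 115  29  24  22  22  23  96 200 202 154 107 107 138 141 141 141 141
216  87  80  39 105 123 137 136 138 142 142 112  30  29  23  22  23  96 198 201 155 137 142 140 140 141 142 141
217  39  25  54 153 142 138 138 144 166 169 131  48  34  22  22  24  95 199 201 158 143 141 141 139 140 141 141
218  33  25  57  91 127 138 138 145 198 202 173 125  50  25  21  24  95 198 201 161 145 144 142 141 140 141 142
219  41  25  47  81 150 138 137 143 199 202 178 181 128  47  24  22  96 198 202 161 146 150 145 142 140 141 141
220  37  25  45  77 163 137 139 144 199 201 155 179 181 124  61  26  98 199 202 149 147 147 148 145 140 142 140
221  27  25  37  68 107 137 137 143 198 202 157 177 183 181 137  64  97 198 201 130 145 146 144 145 141 143 140
222  26  24  26  53 112 137 138 139 200 2
[... 1498 characters left out ...]
  38  39  40  40  41  39  38
236  39  36  37  38  40  38  38  39  40  41  42  41  41  36  36  38  37  37  38  39  38  40  40  38  39  36  39
237  39  35  37  39  38  37  37  40  36  38  40  37  38  38  37  38  37  36  37  36  38  39  40  38  35  58 111
238  41  38  33  37  37  35  34  39  40  38  38  33  36  37  37  36  36  37  39  39  39  37  37  43 109 132 167
239  55  34  27  35  36  39  39  39  41  38  39  38  37  38  37  37  36  36  39  39  38  40  57 117 175 162 140
240  87  28  33  39  40  39  40  42  41  40  39  39  38  38  38  39  41  39  38  35  60 118 133 161 155 119 137
241  82  37  38  41  41  38  40  39  38  38  40  38  40  39  38  40  37  35  44 116 135 172 164 126 120 135 138
```

Underside height works out to 18.4 mm with no contact force, so the stick already seems to be entering the cut-out. I'll continue down.

{"api": "play_rows", "payload": {"commands": [[0,0,0.002,0,0,0,1],[0,0,0.002,0,0,0,1],[0,0,0.002,0,0,0,1],[0,0,0.002,0,0,0,1],[0,0,0,0,0,0,1]]}}

```text
time_s: 6.25
ee_pos: [0.6333, 0.0956, 0.0137]
eef_rot: [3.141, -0.0, 1.592]
force: [0.4, 1.3, 0.5]
grip_width: 0.0217
grip_force: 25.0
```

The stick is down at the expected height of 13.7 mm with low force. I'll release it, go up and travel to the knife.

{"api": "play_rows", "payload": {"commands": [[0,0,0,0,0,0,0],[0,0,0,0,0,0,0],[0,0,0,0,0,0,0],[0,0,0,0,0,0,0],[0,0,-0.01,0,0,0,0],[0,0,-0.03,0,0,0,0],[0,0,-0.04,0,0,0,-1],[0,0,-0.04,0,0,7,-1]]}}

```text
time_s: 6.92
ee_pos: [0.6327, 0.0956, 0.1354]
eef_rot: [-3.14, 0.0, 1.472]
force: [1.1, 0.4, 0.1]
grip_width: 0.057
grip_force: 0.0
```

```bash
python3 -c "
from h import *
go(484,-413.9,84.2,120)"
```

```text
t6.9 pos [632.7  95.6 135.4] rot [-1.7993e+02  2.0000e-02  8.4340e+01] w57.0 gf0 F [1.1 0.4 0.1]
turn 0.14 then tool shift mm x -521.9 y -96.4 z 15.4
```

{"api": "play_rows", "payload": {"commands": [[-0.0348,-0.0064,0,0,0,0,-1],[-0.0348,-0.0064,0,0,0,0,-1],[-0.0348,-0.0064,0,0,0,0,-1],[-0.0348,-0.0064,0,0,0,0,-1],[-0.0348,-0.0064,0,0,0,0,-1],[-0.0348,-0.0064,0,0,0,0,-1],[-0.0348,-0.0064,0,0,0,0,-1],[-0.0348,-0.0064,0,0,0,0,-1],[-0.0348,-0.0064,0,0,0,0,-1],[-0.0348,-0.0064,0,0,0,0,-1],[-0.0348,-0.0064,0,0,0,0,-1],[-0.0348,-0.0064,0,0,0,0,-1],[-0.0348,-0.0064,0,0,0,0,-1],[-0.0348,-0.0064,0,0,0,0,-1],[-0.0348,-0.0064,0,0,0,0,-1],[0,0,0,0,0,0,-1],[0,0,0,0,0,0,-1]]}}

```text
time_s: 8.33
ee_pos: [0.4842, -0.4154, 0.1341]
eef_rot: [3.141, 0.0, 1.467]
force: [0.2, 0.6, 0.1]
grip_width: 0.0939
grip_force: 0.0
```

Run:
```python
from meas import *
go(484,-413.9,84.2,1.5)
a=ctrl.camera("top");b=ctrl.camera("scene");cv2.imwrite("pics/t2.png",a);cv2.imwrite("pics/s3.png",b)
n="top"
im,f=up(n,"pics/t2.png",255,200,75,80)
g=im.astype(int);v=g.max(2)
c=max(blobs(v<95,5000),key=cv2.contourArea);hull=cv2.convexHull(c)
print("foam",rect(onplane(n,f(hull),.02)))
ins=np.zeros(v.shape,np.uint8);cv2.drawContours(ins,[hull],-1,1,-1);ins=cv2.erode(ins,np.ones((15,15)))
for c in blobs((v>105)&(ins>0),1500):
    for z in(.01,.032):
        W=onplane(n,f(c),z);print(z,rect(W),"x",(W[:,0].min()*1000).round(1),(W[:,0].max()*1000).round(1),"y",(W[:,1].min()*1000).round(1),(W[:,1].max()*1000).round(1))
A=cv2.resize(a[200:275,255:330],None,fx=8,fy=8,interpolation=cv2.INTER_CUBIC)
cv2.imwrite("pics/v2.png",A)
```

```text
t8.3 pos [ 484.2 -415.4  134.1] rot [1.7999e+02 1.0000e-02 8.4060e+01] w93.9 gf0 F [0.2 0.6 0.1]
turn -0.14 then tool shift mm x 1.5 y -0.3 z 132.6
foam (array([566.7, 116.5]), array([175. , 209.3]), -88.95)
0.01 (array([500.8, 110.3]), array([ 41.1, 148.6]), -0.27) x 480.0 521.1 y 36.0 184.5
0.032 (array([499.7, 108.9]), array([ 40.6, 146.9]), -0.27) x 479.1 519.7 y 35.5 182.3
0.01 (array([567.7, 127.2]), array([ 40.6, 119.4]), 1.89) x 546.1 587.7 y 67.5 186.5
0.032 (array([565.9, 125.6]), array([ 40.1, 118. ]), 1.89) x 544.5 585.6 y 66.6 184.2
0.01 (array([638.7,  96.1]), array([23.3, 72.2]), 0.89) x 626.6 650.7 y 60.0 132.2
0.032 (array([636. ,  94.9]), array([23.1, 71.3]), 0.89) x 624.1 647.8 y 59.2 130.5
```

View pics/v2.png

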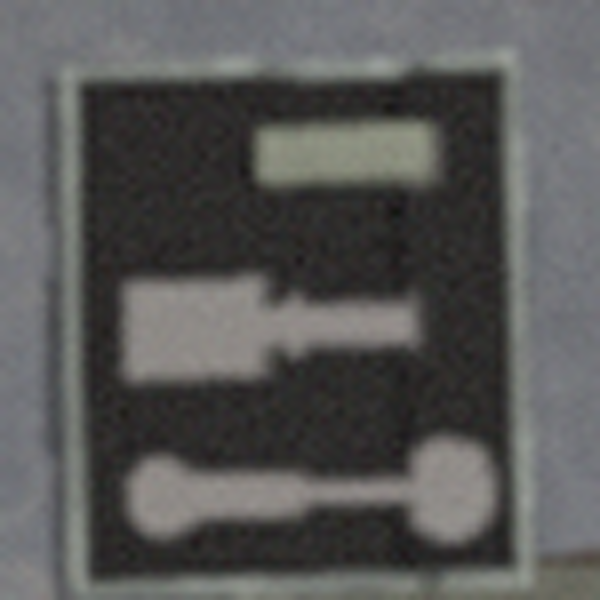

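The stick lies home at crop (345,155), aligned in its cut-out, and the knife and spanner cut-outs are clear. The top camera reads x about 2.8 mm too high here. I'll descend on the knife handle.

{"api": "play_rows", "payload": {"commands": [[0.0006,0,0.03,0,0,0,-0.3],[0,0,0.03,0,0,0,-0.3],[0,0,0.03,0,0,0,-0.3],[0,0,0.025,0,0,0,-0.3],[0,0,0.01,0,0,0,-0.3],[0,0,0.005,0,0,0,-0.3],[0,0,0.002,0,0,0,-0.3],[0,0,0,0,0,0,1],[0,0,0,0,0,0,1],[0,0,0,0,0,0,1],[0,0,0,0,0,0,1],[0,0,0,0,0,0,1],[0,0,0,0,0,0,1],[0,0,0,0,0,0,1],[0,0,0,0,0,0,1],[0,0,0,0,0,0,1],[0,0,0,0,0,0,1]], "force": 40}}

```text
time_s: 9.85
ee_pos: [0.4852, -0.4136, 0.002]
eef_rot: [3.141, 0.0, 1.47]
force: [-1.0, -0.2, 3.7]
grip_width: 0.0202
grip_force: 39.5
```

```bash
python3 -c "
from h import *
go(565,94.4,91.1,120)"
```

```text
t9.8 pos [ 485.2 -413.6    2. ] rot [1.7998e+02 2.0000e-02 8.4200e+01] w20.2 gf39 F [-1.  -0.2  3.7]
turn -6.90 then tool shift mm x 506.4 y 89.6 z -118.0
```

{"api": "play_rows", "payload": {"commands": [[0,0,-0.01,0,0,0,1],[0,0,-0.02,0,0,0,1],[0,0,-0.03,0,0,0,1],[0,0,-0.02,0,0,0,1],[0,0,-0.01,0,0,-3.45,1],[0,0,0,0,0,-3.45,1],[0.02,0.004,0,0,0,0,1],[0.034,0.006,0,0,0,0,1],[0.034,0.006,0,0,0,0,1],[0.034,0.006,0,0,0,0,1],[0.034,0.006,0,0,0,0,1],[0.034,0.006,0,0,0,0,1],[0.034,0.006,0,0,0,0,1],[0.034,0.006,0,0,0,0,1],[0.034,0.006,0,0,0,0,1],[0.034,0.006,0,0,0,0,1],[0.034,0.006,0,0,0,0,1],[0.034,0.006,0,0,0,0,1],[0.034,0.006,0,0,0,0,1],[0.034,0.006,0,0,0,0,1]]}}

```text
time_s: 11.52
ee_pos: [0.5581, 0.0519, 0.0922]
eef_rot: [3.141, -0.0, 1.59]
force: [0.1, -1.0, -1.3]
grip_width: 0.0202
grip_force: 39.5
```

{"api": "play_rows", "payload": {"commands": [[0.034,0.006,0,0,0,0,1],[0.012,0.002,0,0,0,0,1],[0,0,0,0,0,0,1],[0,0,0,0,0,0,1],[0,0,0,0,0,0,1]]}}

```text
time_s: 11.93
ee_pos: [0.5652, 0.0951, 0.0918]
eef_rot: [-3.141, 0.0, 1.589]
force: [0.4, 0.7, 0.0]
grip_width: 0.02
grip_force: 39.5
```

Run:
```python
from h import *
go(565,95.5,91.1,22)
b=ctrl.camera("scene");cv2.imwrite("pics/s4.png",b);crop("pics/s4.png","pics/v3.png",230,140,120,120,5)
```

```text
t11.9 pos [565.2  95.1  91.8] rot [-1.7999e+02  1.0000e-02  9.1060e+01] w20.0 gf39 F [0.4 0.7 0. ]
turn -0.04 then tool shift mm x 0.4 y -0.2 z 69.8
```

View pics/v3.png

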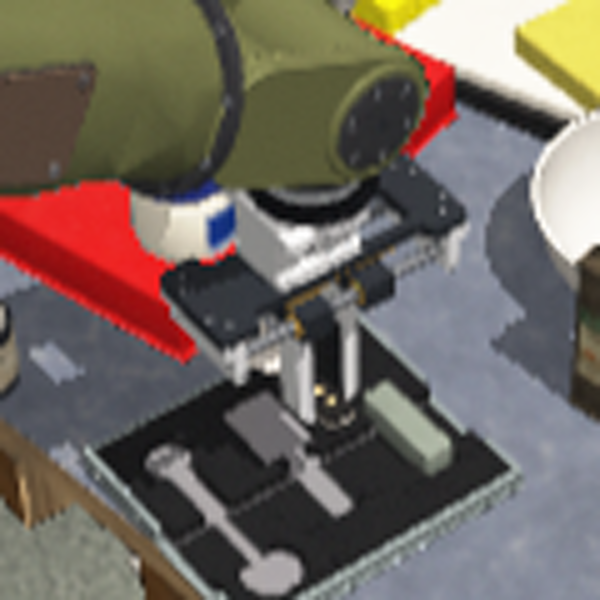

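The knife is held by its handle over the middle insert at crop (330,405), and the stick sits at (410,425). Now I'll lower the knife.

{"api": "play_rows", "payload": {"commands": [[0.0004,0,0.02,0,0,0,1],[0,0,0.02,0,0,0,1],[0,0,0.02,0,0,0,1],[0,0,0.006,0,0,0,1],[0,0,0.002,0,0,0,1],[0,0,0.002,0,0,0,1],[0,0,0.002,0,0,0,1],[0,0,0.001,0,0,0,1],[0,0,0,0,0,0,1]]}}

```text
time_s: 12.73
ee_pos: [0.5657, 0.0965, 0.0193]
eef_rot: [3.141, -0.0, 1.59]
force: [-0.1, -1.6, -0.5]
grip_width: 0.0201
grip_force: 39.4
```

{"api": "play_rows", "payload": {"commands": [[0,0,0.002,0,0,0,1],[0,0,0.002,0,0,0,1],[0,0,0.002,0,0,0,1],[0,0,0.001,0,0,0,1],[0,0,0,0,0,0,1]]}}

```text
time_s: 13.15
ee_pos: [0.5657, 0.0968, 0.0132]
eef_rot: [3.141, -0.0, 1.59]
force: [-8.1, -2.2, 19.9]
grip_width: 0.0206
grip_force: 39.9
```

The force rises 1 mm above the floor. I'll release, retreat and check.

{"api": "play_rows", "payload": {"commands": [[0,0,-0.001,0,0,0,1],[0,0,0,0,0,0,0],[0,0,0,0,0,0,0],[0,0,0,0,0,0,0],[0,0,0,0,0,0,0],[0,0,-0.02,0,0,0,0],[0,0,-0.04,0,0,0,0],[0,0,-0.04,0,0,7,-0.3],[0,0,0,0,0,7,-0.3],[-0.034,-0.008,0,0,0,2,-0.3],[-0.034,-0.008,0,0,0,0,-0.3],[-0.034,-0.008,0,0,0,0,-0.3],[-0.034,-0.008,0,0,0,0,-0.3],[-0.034,-0.008,0,0,0,0,-0.3],[-0.034,-0.008,0,0,0,0,-0.3]]}}

```text
time_s: 14.4
ee_pos: [0.4664, -0.0899, 0.1126]
eef_rot: [3.142, -0.0, 1.311]
force: [-0.0, -1.2, -0.3]
grip_width: 0.0613
grip_force: 0.0
```

Run:
```python
from h import *
go(482.5,-207,74.3,120)
a=ctrl.camera("top");b=ctrl.camera("scene");cv2.imwrite("pics/t3.png",a);cv2.imwrite("pics/s5.png",b)
A=cv2.resize(a[205:275,260:330],None,fx=5.7,fy=5.7,interpolation=cv2.INTER_CUBIC)
B=cv2.resize(b[195:275,245:325],None,fx=5,fy=5,interpolation=cv2.INTER_CUBIC)
o=np.zeros((400,800,3),np.uint8);o[:399,:399]=A;o[:,400:]=B;cv2.imwrite("pics/v4.png",o)
```

```text
t14.4 pos [466.4 -89.9 112.6] rot [180.    -0.    75.12] w61.3 gf0 F [-0.  -1.2 -0.3]
turn 0.82 then tool shift mm x -108.4 y 47.1 z -7.4
```

View pics/v4.png

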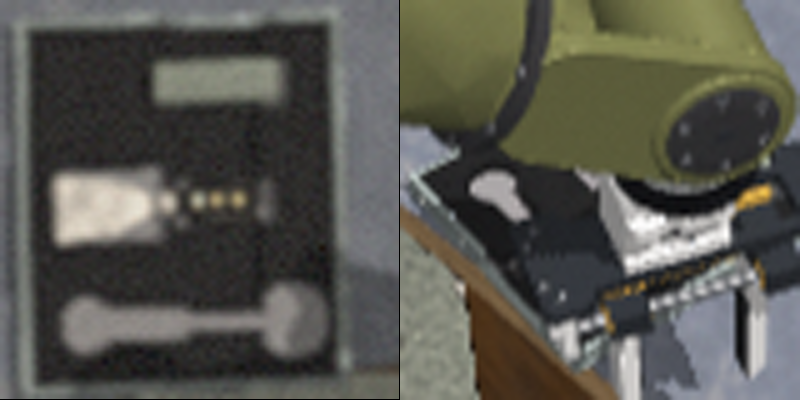

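The stick is still home. The knife's handle is down, but its blade edge at crop x=52 lies past the cut-out's end (≈58), and floor shows behind the handle at (265,200). So the knife sits a few mm too far toward +y. I'll measure it.

Run:
```python
from meas import *
n="top"
im,f=up(n,"pics/t3.png",255,225,60,30);im0,_=up(n,"pics/t2.png",255,225,60,30)
g=im.astype(int)
bl=(g[:,:,2]-g[:,:,0]>8)&(g[:,:,2]>150)
for c in blobs(bl,800):
    for z in(.012,.022):
        W=onplane(n,f(c),z)*1000;print("blade z",z,rect(W/1000),W.min(0).round(1),W.max(0).round(1))
for c in blobs(im0.max(2)>105,3000):
    W=onplane(n,f(c),.01)*1000;print("cut",W.min(0).round(1),W.max(0).round(1))
r=(g[:,:,2]-g[:,:,0]>25)&(g[:,:,2]>90)
for c in blobs(r,60):
    M=cv2.moments(c);p=[M['m10']/M['m00'],M['m01']/M['m00']];print("rivet",(onplane(n,f([p]),.023)*1000).round(1)[0],cv2.contourArea(c))
# profile along handle row (red channel), and cutout profile before
for nm,i in(("now",im),("before",im0)):
    row=i[116:140,:,:].mean(2).mean(0)
    xs=np.arange(0,480,8);print(nm,[(int(x),int(row[x])) for x in xs if x<170 or x>260][::2])
```

```text
blade z 0.012 (array([566. , 155.1]), array([38.1, 67.9]), 2.89) [545.6 121.2  12. ] [583.6 189.5  12. ]
blade z 0.022 (array([565.2, 154.2]), array([37.9, 67.5]), 2.89) [544.8 120.6  22. ] [582.7 188.5  22. ]
cut [546.1  67.5  10. ] [587.7 186.5  10. ]
cut [521.7 204.6  10. ] [619.7 213.4  10. ]
cut [521.8 216.6  10. ] [619.9 238.1  10. ]
rivet [556.7 156.6  23. ] 228.0
rivet [566.7 165.9  23. ] 142.5
rivet [568.9  90.1  23. ] 863.0
rivet [571.5 152.3  23. ] 146.5
rivet [575.3 182.4  23. ] 131.0
now [(0, 119), (16, 117), (32, 119), (48, 85), (64, 101), (80, 89), (96, 34), (112, 82), (128, 186), (144, 187), (160, 187), (264, 144), (280, 158), (296, 51), (312, 106), (328, 86), (344, 104), (360, 66), (376, 106), (392, 50), (408, 92), (424, 69), (440, 39), (456, 42), (472, 42)]
before [(0, 122), (16, 120), (32, 121), (48, 86), (64, 104), (80, 91), (96, 39), (112, 41), (128, 115), (144, 138), (160, 136), (264, 139), (280, 136), (296, 140), (312, 137), (328, 137), (344, 137), (360, 137), (376, 137), (392, 139), (408, 129), (424, 67), (440, 42), (456, 44), (472, 42)]
```

The blade tip reads y≈189 while the cut-out ends at 186.5, so the knife must go about 4.2 mm toward −y and about 1 mm toward −x. I'll regrip the handle.

```bash
python3 -c "
from h import *
go(565.3,97,91.1,13.5)"
```

```text
t14.5 pos [465.8 -91.7 112.7] rot [-1.7998e+02  2.0000e-02  7.4890e+01] w60.9 gf0 F [-0.3  0.1 -0.9]
turn -16.21 then tool shift mm x 186.8 y 103.1 z 99.2
```

{"api": "play_rows", "payload": {"commands": [[0,0,0,0,0,-5.4,-0.3],[0,0,0,0,0,-5.4,-0.3],[0,0,0,0,0,-5.4,-0.3],[0.031,0.0172,0,0,0,0,-0.3],[0.031,0.0172,0,0,0,0,-0.3],[0.031,0.0172,0,0,0,0,-0.3],[0.031,0.0172,0,0,0,0,-0.3],[0.031,0.0172,0,0,0,0,-0.3],[0.0318,0.0171,0,0,0,0,-0.3],[0,0,0,0,0,0,-0.3],[0,0,0,0,0,0,-0.3]]}}

```text
time_s: 15.42
ee_pos: [0.5663, 0.1022, 0.112]
eef_rot: [-3.141, 0.0, 1.596]
force: [0.4, 0.3, 0.2]
grip_width: 0.0613
grip_force: 0.0
```

```bash
python3 -c "
from h import *
go(565.3,97,91.1,13.5)"
```

```text
t15.4 pos [566.3 102.2 112. ] rot [-179.95    0.     91.46] w61.3 gf0 F [0.4 0.3 0.2]
turn 0.36 then tool shift mm x -5.2 y -1.1 z 98.5
```

{"api": "play_rows", "payload": {"commands": [[-0.0052,-0.0011,0.03,0,0,0.36,-0.3],[0,0,0.03,0,0,0,-0.3],[0,0,0.025,0,0,0,-0.3],[0,0,0.01,0,0,0,-0.3],[0,0,0.0035,0,0,0,-0.3],[0,0,0,0,0,0,1],[0,0,0,0,0,0,1],[0,0,0,0,0,0,1],[0,0,0,0,0,0,1],[0,0,0,0,0,0,1],[0,0,0,0,0,0,1],[0,0,0,0,0,0,1],[0,0,0,0,0,0,1],[0,0,0,0,0,0,1]]}}

```text
time_s: 16.58
ee_pos: [0.5656, 0.0951, 0.0145]
eef_rot: [3.141, -0.0, 1.587]
force: [0.3, -0.6, 3.6]
grip_width: 0.0204
grip_force: 39.7
```

```bash
python3 -c "
from h import *
go(564.5,92.8,91.1,13.5)"
```

```text
t16.6 pos [565.6  95.1  14.5] rot [179.97  -0.    90.94] w20.4 gf40 F [ 0.3 -0.6  3.6]
turn -0.16 then tool shift mm x -2.3 y -1.1 z 1.0
```

{"api": "play_rows", "payload": {"commands": [[0,0,-0.007,0,0,0,1],[0,0,-0.007,0,0,0,1],[-0.0042,-0.001,0,0,0,-0.1,1],[0,0,0,0,0,0,1],[0,0,0.004,0,0,0,1],[0,0,0.003,0,0,0,1],[0,0,0.002,0,0,0,1],[0,0,0.002,0,0,0,1],[0,0,0.001,0,0,0,1],[0,0,0,0,0,0,1]]}}

```text
time_s: 17.42
ee_pos: [0.5644, 0.0909, 0.0159]
eef_rot: [-3.141, -0.0, 1.589]
force: [1.1, -0.5, -0.2]
grip_width: 0.0205
grip_force: 39.7
```

{"api": "play_rows", "payload": {"commands": [[0,0,0.001,0,0,0,1],[0,0,0.001,0,0,0,1],[0,0,0.001,0,0,0,1],[0,0,0,0,0,0,1]]}}

```text
time_s: 17.75
ee_pos: [0.5647, 0.0912, 0.0136]
eef_rot: [3.141, -0.0, 1.589]
force: [-1.2, 2.6, 5.2]
grip_width: 0.0203
grip_force: 39.9
```

{"api": "play_rows", "payload": {"commands": [[0,0,0,0,0,0,0],[0,0,0,0,0,0,0],[0,0,0,0,0,0,0],[0,0,0,0,0,0,0],[0,0,-0.02,0,0,0,0],[0,0,-0.04,0,0,0,0],[0,0,-0.04,0,0,7,-0.3],[0,0,0,0,0,7,-0.3],[-0.034,-0.008,0,0,0,2.8,-0.3],[-0.034,-0.008,0,0,0,0,-0.3],[-0.034,-0.008,0,0,0,0,-0.3],[-0.034,-0.008,0,0,0,0,-0.3],[-0.034,-0.008,0,0,0,0,-0.3],[-0.034,-0.008,0,0,0,0,-0.3],[-0.034,-0.006,0,0,0,0,-0.3],[-0.034,0.02,0,0,0,0,-0.3],[-0.034,0.02,0,0,0,0,-0.3],[0,0,0,0,0,0,-0.3],[0,0,0,0,0,0,-0.3]]}}

```text
time_s: 19.33
ee_pos: [0.4691, -0.2019, 0.1128]
eef_rot: [-3.141, -0.0, 1.293]
force: [0.0, -0.5, 0.6]
grip_width: 0.061
grip_force: 0.0
```

```bash
cat > knife.py <<'E'
from meas import *
import sys
src=sys.argv[1];a=ctrl.camera("top");cv2.imwrite(src,a);b=ctrl.camera("scene");cv2.imwrite(src.replace("/t","/s"),b)
n="top";im,f=up(n,src,255,225,60,30);g=im.astype(int)
bl=(g[:,:,2]-g[:,:,0]>8)&(g[:,:,2]>150)
for c in blobs(bl,800):
    W=onplane(n,f(c),.012)*1000;print("blade",rect(W/1000),W.min(0).round(1),W.max(0).round(1))
row=im[116:140].mean(2).mean(0);print([(int(x),int(row[x])) for x in range(0,480,8) if 100<x<150 or x>400])
E
python3 knife.py pics/t4.png; python3 -c "
from h import *
go(482.5,-207,74.2,2)"
```

```text
blade (array([565.3, 151.5]), array([37.2, 67.1]), -0.27) [546.7 118.   12. ] [584. 185.  12.]
[(104, 36), (112, 38), (120, 77), (128, 138), (136, 179), (144, 188), (408, 57), (416, 66), (424, 60), (432, 49), (440, 44), (448, 43), (456, 46), (464, 42), (472, 42)]
t19.4 pos [ 469.1 -200.   112.9] rot [-1.7996e+02 -1.0000e-02  7.4240e+01] w61.1 gf0 F [-0.1 -0.4  0.6]
turn 0.04 then tool shift mm x -3.1 y 14.8 z 110.9
```

The blade tip now reads 185.0, against 184.5 expected for home, so the knife looks seated. Next I'll pick up the spanner.

{"api": "play_rows", "payload": {"commands": [[0.0002,0.0139,0.03,0,0,0.4,-0.3],[0,0,0.03,0,0,0,-0.3],[0,0,0.03,0,0,0,-0.3],[0,0,0.01,0,0,0,-0.3],[0,0,0.006,0,0,0,-0.3],[0,0,0.003,0,0,0,-0.3],[0,0,0.0023,0,0,0,-0.3],[0,0,0,0,0,0,-0.3],[0,0,0,0,0,0,1],[0,0,0,0,0,0,1],[0,0,0,0,0,0,1],[0,0,0,0,0,0,1],[0,0,0,0,0,0,1],[0,0,0,0,0,0,1],[0,0,0,0,0,0,1],[0,0,0,0,0,0,1],[0,0,0,0,0,0,1],[0,0,0,0,0,0,1]], "force": 50}}

```text
time_s: 20.93
ee_pos: [0.4827, -0.2042, 0.0019]
eef_rot: [-3.141, -0.0, 1.289]
force: [-1.3, 0.9, 1.7]
grip_width: 0.0131
grip_force: 50.0
```

```bash
python3 -c "
from h import *
go(497.2,93.0,91.1,80)"
```

```text
t20.9 pos [ 482.7 -204.2    1.9] rot [-179.98   -0.     73.84] w13.1 gf50 F [-1.3  0.9  1.7]
turn -17.26 then tool shift mm x 296.8 y 20.2 z -78.1
```

{"api": "play_rows", "payload": {"commands": [[0,0,-0.01,0,0,0,1],[0,0,-0.02,0,0,0,1],[0,0,-0.02,0,0,0,1],[0,0,-0.01,0,0,-5.75,1],[0,0,0,0,0,-5.75,1],[0,0,0,0,0,-5.76,1],[0.02,0.001,0,0,0,0,1],[0.03,0.002,0,0,0,0,1],[0.03,0.002,0,0,0,0,1],[0.03,0.002,0,0,0,0,1],[0.03,0.002,0,0,0,0,1],[0.03,0.002,0,0,0,0,1],[0.03,0.002,0,0,0,0,1],[0.03,0.002,0,0,0,0,1],[0.03,0.002,0,0,0,0,1],[0.025,0.002,0,0,0,0,1],[0.012,0.001,0,0,0,0,1],[0,0,0,0,0,0,1],[0,0,0,0,0,0,1],[0,0,0,0,0,0,1]]}}

```text
time_s: 22.6
ee_pos: [0.4971, 0.0921, 0.062]
eef_rot: [-3.142, 0.0, 1.589]
force: [-0.3, -0.2, -1.1]
grip_width: 0.0129
grip_force: 50.0
```

Run:
```python
from meas import *
go(497.2,93.0,91.1,22)
a=ctrl.camera("top");b=ctrl.camera("scene");cv2.imwrite("pics/t5.png",a);cv2.imwrite("pics/s6.png",b)
n="scene"
im,f=up(n,"pics/s6.png",230,195,100,85);v=im.min(2)
for c in blobs(v>165,1200):
    q=f(c);M=cv2.moments(c);W=onplane(n,q,.067)*1000
    print("bright",cv2.contourArea(c),q.min(0).round(1),q.max(0).round(1),rect(W/1000),W.min(0).round(1),W.max(0).round(1))
```

```text
t22.6 pos [497.1  92.1  62. ] rot [-1.800e+02  1.000e-02  9.107e+01] w12.9 gf50 F [-0.3 -0.2 -1.1]
turn -0.03 then tool shift mm x 0.9 y 0.1 z 40.0
bright 2745.0 [278.9 250.8] [289.1 257.4] (array([478.7,  21.1]), array([25.4, 30.6]), 48.29) [462.6   7.4  67. ] [494.1  38.3  67. ]
bright 13534.5 [272.3 219.8] [290.7 249.2] (array([515.6,  91.9]), array([ 57.1, 120.3]), -36.83) [481.4  36.9  67. ] [557.4 139.8  67. ]
bright 2403.0 [263.1 201.4] [273.9 209.3] (array([556. , 222.5]), array([25.4, 41.1]), -5.51) [541.7 203.1  67. ] [567.8 243.9  67. ]
bright 4399.5 [265.9 199.7] [284.7 215.9] (array([565.8, 192. ]), array([22.8, 89.8]), -80.23) [521.9 181.6  67. ] [608.4 209.9  67. ]
```

{"api": "play_rows", "payload": {"commands": [[0.0009,0.0001,0.015,0,0,0,1],[0,0,0.015,0,0,0,1],[0,0,0.006,0,0,0,1],[0,0,0.002,0,0,0,1],[0,0,0.002,0,0,0,1],[0,0,0.001,0,0,0,1],[0,0,0.001,0,0,0,1],[0,0,0.001,0,0,0,1],[0,0,0,0,0,0,1],[0,0,0,0,0,0,1]]}}

```text
time_s: 23.53
ee_pos: [0.4973, 0.0941, 0.0191]
eef_rot: [3.141, -0.0, 1.59]
force: [0.2, 0.8, -0.7]
grip_width: 0.013
grip_force: 50.0
```

{"api": "play_rows", "payload": {"commands": [[0,0,0.002,0,0,0,1],[0,0,0.002,0,0,0,1],[0,0,0.001,0,0,0,1],[0,0,0.001,0,0,0,1],[0,0,0,0,0,0,1]]}}

```text
time_s: 23.95
ee_pos: [0.4971, 0.0941, 0.0126]
eef_rot: [-3.141, -0.0, 1.59]
force: [-0.4, -0.1, -1.3]
grip_width: 0.0131
grip_force: 50.0
```

Clean entry with no force, 0.7 mm above the floor. I'll lower the last bit, release and retreat.

{"api": "play_rows", "payload": {"commands": [[0,0,0.0007,0,0,0,1],[0,0,0,0,0,0,0.3],[0,0,0,0,0,0,0.3],[0,0,0,0,0,0,0.3],[0,0,0,0,0,0,0.3],[0,0,-0.02,0,0,0,0.3],[0,0,-0.04,0,0,0,0],[0,0,-0.04,0,0,0,0],[-0.034,0,0,0,0,0,0],[-0.034,0,0,0,0,0,0],[-0.034,0,0,0,0,0,0],[-0.034,0,0,0,0,0,0],[-0.034,0,0,0,0,0,0],[-0.034,0,0,0,0,0,0],[-0.034,0,0,0,0,0,0],[-0.034,0,0,0,0,0,0],[-0.034,0,-0.01,0,0,0,0],[-0.034,0,-0.01,0,0,0,0],[-0.034,0,-0.01,0,0,0,0],[0,0,0,0,0,0,0]]}}

```text
time_s: 25.62
ee_pos: [0.5044, -0.2851, 0.144]
eef_rot: [3.139, 0.003, 1.586]
force: [0.2, 0.4, 0.6]
grip_width: 0.0467
grip_force: 0.0
```

```bash
python3 knife.py pics/t6.png
python3 - <<'E'
from h import *
a=cv2.imread("pics/t6.png");b=cv2.imread("pics/s6.png")
A=cv2.resize(a[205:275,260:330],None,fx=5.7,fy=5.7,interpolation=cv2.INTER_CUBIC)
B=cv2.resize(b[195:285,240:340],None,fx=4,fy=4,interpolation=cv2.INTER_CUBIC)
o=np.zeros((400,800,3),np.uint8);o[:399,:399]=A;o[:360,400:]=B;cv2.imwrite("pics/v5.png",o)
E
```

```text
blade (array([565.7, 151.4]), array([37.7, 66.9]), 1.07) [546.4 118.   12. ] [584. 185.  12.]
[(104, 35), (112, 41), (120, 78), (128, 138), (136, 179), (144, 187), (408, 60), (416, 69), (424, 61), (432, 47), (440, 43), (448, 44), (456, 45), (464, 43), (472, 42)]
```

View pics/v5.png

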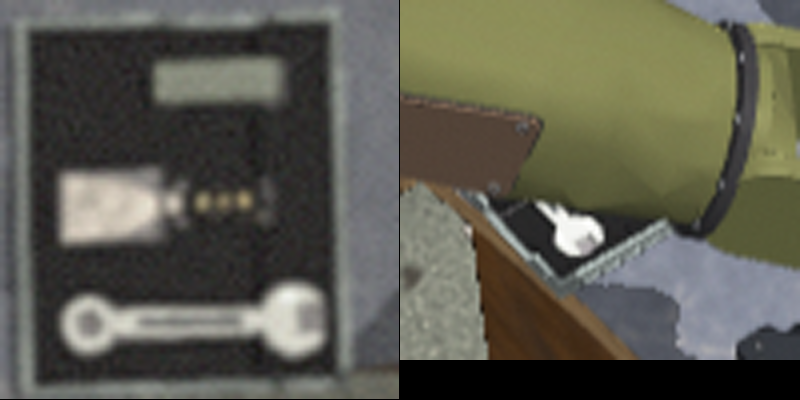

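All three tools look home: stick at (218,82), knife at (60–270,207) and spanner at (62–327,322), each inside its outline. Plenty of time remains, so I'll check the blade's height with one light touch.

```bash
python3 -c "
from h import *
go(563,155,91.1,20)"
```

```text
t25.7 pos [ 504.1 -280.6  142.1] rot [ 1.8e+02 -1.0e-02  9.1e+01] w46.9 gf0 F [-1.3 -0.  -0.2]
turn -0.10 then tool shift mm x 434.4 y 67.3 z 122.1
```

{"api": "play_rows", "payload": {"commands": [[0.0334,0.0052,0,0,0,0,1],[0.0334,0.0052,0,0,0,0,1],[0.0334,0.0052,0,0,0,0,1],[0.0334,0.0052,0,0,0,0,1],[0.0334,0.0052,0,0,0,0,1],[0.0334,0.0052,0,0,0,0,1],[0.0334,0.0052,0,0,0,0,1],[0.0334,0.0052,0,0,0,0,1],[0.0334,0.0052,0,0,0,0,1],[0.0334,0.0052,0,0,0,0,1],[0.0334,0.0052,0,0,0,0,1],[0.0334,0.0052,0,0,0,0,1],[0.0334,0.0052,0.01,0,0,0,1],[0,0,0.03,0,0,0,1],[0,0,0.03,0,0,0,1],[0,0,0.03,0,0,0,1],[0,0,0.01,0,0,0,1],[0,0,0,0,0,0,1],[0,0,0,0,0,0,1]], "force": 10}}

```text
time_s: 27.3
ee_pos: [0.5636, 0.1561, 0.033]
eef_rot: [3.141, -0.0, 1.591]
force: [-0.5, 0.1, 0.6]
grip_width: 0.0005
grip_force: 0.0
```

```bash
python3 -c "
from h import *
go(563,155,91.1,14)"
```

```text
t27.3 pos [563.6 156.1  33. ] rot [ 1.7999e+02 -1.0000e-02  9.1140e+01] w0.5 gf0 F [-0.5  0.1  0.6]
turn 0.04 then tool shift mm x -1.1 y -0.6 z 19.0
```

{"api": "play_rows", "payload": {"commands": [[-0.001,-0.0006,0.01,0,0,0,1],[0,0,0.004,0,0,0,1],[0,0,0.002,0,0,0,1],[0,0,0.001,0,0,0,1],[0,0,0.001,0,0,0,1],[0,0,0,0,0,0,1]]}}

```text
time_s: 27.8
ee_pos: [0.5631, 0.1545, 0.0143]
eef_rot: [3.141, -0.0, 1.59]
force: [-0.0, 0.6, 1.0]
grip_width: 0.0003
grip_force: 0.0
```

{"api": "play_rows", "payload": {"commands": [[0,0,0.001,0,0,0,1],[0,0,0.001,0,0,0,1],[0,0,0,0,0,0,1]]}}

```text
time_s: 28.05
ee_pos: [0.5632, 0.1546, 0.0124]
eef_rot: [3.141, -0.0, 1.59]
force: [-0.3, -0.3, 0.3]
grip_width: 0.0003
grip_force: 0.4
```

The blade top is at or below 12.4 mm, so the blade lies flat on its floor at 10 + 2 mm. I'll retreat clear and hand in.

{"api": "play_rows", "payload": {"commands": [[0,0,-0.02,0,0,0,1],[0,0,-0.04,0,0,0,1],[0,0,-0.04,0,0,0,1],[0,0,-0.04,0,0,0,1],[-0.034,0,0,0,0,0,1],[-0.034,0,0,0,0,0,1],[-0.034,0,0,0,0,0,1],[-0.034,0,0,0,0,0,1],[-0.034,0,0,0,0,0,1],[-0.034,0,0,0,0,0,1],[-0.034,0,0,0,0,0,1],[-0.034,0,0,0,0,0,1],[-0.034,0,0,0,0,0,1],[-0.034,0,0,0,0,0,1],[0,0,0,0,0,0,1],[0,0,0,0,0,0,1],[0,0,0,0,0,0,1]]}}

```text
time_s: 29.47
ee_pos: [0.5695, -0.1849, 0.152]
eef_rot: [-3.141, -0.0, 1.59]
force: [0.2, -0.4, -0.0]
grip_width: 0.0002
grip_force: 0.0
```

```bash
python3 knife.py pics/t7.png
python3 - <<'E'
from meas import *
n="top";im,f=up(n,"pics/t7.png",255,250,75,30)
for c in blobs(im.min(2)>130,3000):
    W=onplane(n,f(c),.018)*1000;print("bright",rect(W/1000),W.min(0).round(1),W.max(0).round(1))
d=cv2.absdiff(cv2.imread("pics/t6.png"),cv2.imread("pics/t7.png"))[205:275,262:325].max(2);print("changed px in tray",int((d>45).sum()))
print(ctrl.hand_in())
E
```

```text
blade (array([565.3, 151.5]), array([37.7, 67. ]), 0.25) [546.3 118.   12. ] [584. 185.  12.]
[(104, 37), (112, 42), (120, 78), (128, 137), (136, 178), (144, 188), (408, 44), (416, 55), (424, 54), (432, 39), (440, 32), (448, 33), (456, 31), (464, 27), (472, 29)]
bright (array([496.3, 162. ]), array([31. , 45.4]), -14.03) [483.  136.6  18. ] [513.8 183.7  18. ]
bright (array([495.6,  63. ]), array([36.4, 47.5]), 18.23) [480.5  37.   18. ] [517.7  87.6  18. ]
changed px in tray 116
the job is handed in; nothing more can be done
None
```

The job is handed in, at about 30 s of the 69 s allowed: by my measurements the ink knife, spanner and polishing stick each lie in their own cut-out; the stick went in first because it was blocking the knife's, the knife had to be reseated once, and I used all 10 pictures.

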